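Rock a jammed cork ball out of a flask into a scoop

ROBOT

A 7-joint arm with a two-finger parallel gripper is mounted at the origin on a cart in front of the work surface, level with it; the furniture and walls round the work are solid. World frame = base frame: x ahead of the robot, y to its left, z up, the work surface at z = 0. Lengths are in m, angles in rad, forces in N, time in s.
With the tool pointing down it reaches from about 0.425 to 0.95 m from the base axis. Payload 4.7 kg.
Tool frame: the origin (TCP) lies midway between the tips of the shut fingers; the grasp point (between the pads) lies 19 mm behind it; z points along the fingers, y is the line along which they close (so a half turn about z gives the same grasp; the last joint's range is limited). The gripper opens to 85 mm and grips with 20 to 120 N. Pads are 22 mm wide; open, the fingers measure 114 mm over their backs; the gripper's body (76 mm by 85 mm) begins 54 mm behind the grasp point. The pads swing forward as they close: fully open they stand 13 mm farther back than shut.
Start: joints at [1.27, 0.469, -0.049, 1.532, 0.024, 1.141, -0.082], TCP at [0.181, -0.65, 0.231] pointing down, gripper open.
Joint ranges: [-2.59, 2.59], [-0.33, 1.99], [-1.39, 1.29], [0.1, 2.45], [-1.04, 4.18], [0.21, 1.99], [-2.66, 2.66]. Speed limits (rad/s): [2.57, 2.57, 3.14, 3.14, 3.14, 3.14, 3.14].

INTERFACE

Orientations are given as a 3x3 rotation matrix whose columns are the frame's x, y, z axes.
In Python, from rig import arm, telemetry, viewer, finish_job, spotter gives the robot as it stands. Calls block until the motion is done:
- arm.movep(position, orientation): joint-space move of the TCP to a pose.
- arm.move_l(position, attitude=None, feed=0.15, until_force=None): straight line of the TCP; attitude=None keeps the orientation; feed is the mean speed in m/s. With until_force (N) it stops when the force on the tool has changed by that much, and returns True; else False.
- arm.move_joints(angles): joint-space move.
- arm.command_gripper(opening, newtons=None): finger opening in m; newtons is the grip in N (None keeps the last); returns when the fingers have stopped.
- arm.sleep(seconds).
- arm.inverse_kinematics(position, orientation): joint angles nearest the present ones, or None.
- telemetry.sense(): the state.
- viewer.camera(name): name is "side" or "top" or "wrist"; returns (picture, depth): 400x640x3 uint8, red, green, blue; 400x640 float32, m along the optical axis (not along the pixel's ray), 0 where there is no reading.
- viewer.camera_params(name): a dict with "K" (3x3 intrinsics, pixels), "dist" ([k1, k2, p1, p2, k3] as OpenCV has them; the pictures are not rectified), "position" and "rotation" of the camera in the world; the wrist camera has in their place "tool_from_camera" (4x4, takes a point from camera to tool coordinates, whose origin is the TCP and whose axes are the flange's). Camera axes: x right, y down, z forward; pixel columns grow to the right and rows downward; lengths in m; the calibration is good to about 2 mm. A picture is of the moment at which its call begins: read the wrist's pose just before it. camera_params takes no time and is no camera call.
A pose or a line that the arm cannot do raises arm.Unreachable and nothing moves.
- finish_job(): hands the job in; it is judged then, once.
Trained networks look in the newest picture that a camera, given by its name, has taken for a name from the list of things; names that differ only in an ending like _2 or _b are one class to them, and where a whole thing is asked for, a point or a joint stands for the part that bears it (a point fixed in the world has none). Each returns a list of dicts, best first, with "score" (0 to 1); they miss things now and then, are a little off and sometimes report something else, mostly with a low value. They report only what shows in the picture. A call takes as long as a camera call.
- spotter.spot_in(camera, name): "position" ([x, y, z] in m, in world coordinates, good to about 4 mm: the middle of the surface that is visible of it).
- spotter.regions_of(camera, name): "region" (400x640 bool, what is visible of it).
- spotter.tip_of(camera, name): "position" ([x, y, z] in m, in world coordinates, good to about 4 mm: a listed point, or the origin of a listed thing).
The state is a dict: "time_s": time; "joint_pos": joint angles; "qd": joint speeds; "joint_efforts": joint torques, N m; "position": TCP position; "tcp_rot": TCP orientation; "wrist_force": force on the tool from outside, world axes, zero at the start; "ft_torque": the same for the moment, N m; "finger_gap": finger opening in m; "gripper_force": force on a finger pad.
Only numpy, scipy, OpenCV 4.12 (cv2) and the standard library are available. Lean on these libraries where they do the work, as an engineer would, in place of code of your own. Each camera call takes 0.05 s, during which the arm holds its last target. There are 200 camera calls.

TASK

A cork ball stopper has lodged in the ledged neck of the glass flask that hangs mouth down in its rocking stand. Set the wooden scoop on the worktop under the flask's mouth, then rock the flask from side to side until the ball comes free and drops into the scoop, without letting it fall on the worktop. Finish with the flask hanging straight again and the ball lying in the scoop, which stands flat; leave the bowl, garlic, pepper mill and salt shaker where they are and upright.

Things in the scene. Friction and masses are not known exactly. Their poses are not given: they have to be found in the camera images.
- stand: Fixed dark steel stand of the flask. Origin: on the worktop under the pivot; x points away from the robot along the pivot axis (yaw varies), y left, z up. Pivot at z = 124 mm. Upright 40 mm wide, to z = 144 mm, at x = +87 to +107 mm; foot 80 x 70 x 14 mm at x = +85 to +165 mm. The space under the mouth is open from the front and both sides.
- flask (a joint): Tilt of the clear glass flask about the stand's x axis, rad: 0 = hanging straight, + = upper end leans to the stand's +y (left), - = to the right; stops at -0.5 and 0.5. Stiff (0.42 N m friction): it stays where pushed; 3 to 5 N sideways near its top moves it. Tilt it right, left, right, to about 0.4 for a second each, and the ball drops from ledge to ledge and out.
- flask_top (a point): Centre of the flask's flat closed upper end, 190 mm above the pivot (worktop + 314 mm when straight); moves with it. The flask is a flat box-like bottle, mouth down, 62 mm thick along x. Along its axis from the pivot: neck (100 mm wide along y) from -40 to +125 mm, wider body (112 mm wide) from +125 to +190 mm.
- top_ledge (a point): Inner tip of the top of three ledges in the neck, 108 mm above the pivot, on the left (+y) wall; the ball begins on it. Ledges alternate: left, right, left, 62 mm apart in height. Each is 36 mm deep, leaves 56 mm free at the other wall and slopes down to its own wall by 0.24 rad: it lets the ball go only when the flask is tilted clearly more than that away from its wall.
- flask_mouth (a point): Centre of the flask's open mouth (56 mm wide), 40 mm below the pivot and 18 mm to the right of its line (worktop + 84 mm when straight); moves with the flask. The lowest corner of the neck comes down to about 64 mm above the worktop when tilted.
- catch_spot (a point): Point on the worktop straight under the pivot: the scoop's box, centred here within 15 mm, is sure to catch the ball, which leaves the mouth while the flask leans right.
- cork_ball: Origin: centre of the cork ball, 50 mm in diameter, 35 g; seen through the glass.
- scoop: Loose light-wood scoop, 0.22 kg: an open square box 104 (x) x 100 (y) x 36 mm high, walls 7 mm, floor 9 mm thick, with a straight handle along its -x: 18 mm wide, from z = 18 to 34 mm, x = -52 to -164 mm. Origin: centre of the box's underside; x points away from the handle, z up. Grip the handle from above, at about x = -108 mm.
- oval_bowl: Oval bowl, 82 x 102 x 38 mm, origin at the centre of its underside, z up; not to be moved.
- garlic: Garlic bulb, 60 x 60 x 59 mm, origin at the centre of its underside, z up; not to be moved.
- pepper_mill: Brown turned pepper mill with a crank, 49 x 65 x 135 mm, origin at the centre of its underside, z up; not to be moved.
- salt_shaker: Glass salt shaker with grey cap, 44 x 44 x 90 mm, origin at the centre of its underside, z up; not to be moved.

How it is judged:
On the way, in this order (a step that is already met when the one before it is completed fails the run):
1. the scoop stands on the worktop under the flask's mouth while the ball is still in the neck (horizontal distance between scoop and catch_spot below 0.045 m and height (world z) of scoop below 0.01 m and height (world z) of cork_ball above 0.1 m), for 0.2 s.
2. the ball lies in the scoop (x of cork_ball in the frame of scoop between -0.035 and 0.035 m and y of cork_ball in the frame of scoop between -0.035 and 0.035 m and z of cork_ball in the frame of scoop between 0.02 and 0.05 m), for 0.2 s.
At the end, for the whole second after the job is handed in: The ball lies in the scoop's box (its centre within 35 mm of the box's middle line each way and 20 to 50 mm above its underside); the scoop stands still and flat on the worktop (underside within 6 mm, tilt under 0.1 rad); the flask hangs straight within 0.12 rad (all of step 2 and height (world z) of scoop below 0.006 m and angle between scoop's own z axis and vertical below 0.1 rad and linear speed of scoop below 0.02 m/s and value of joint flask between -0.12 and 0.12 rad); the robot touches nothing.
It fails at once if the ball falls on the worktop or the floor (height (world z) of cork_ball below 0.029 m).
It fails at once if the oval bowl is moved more than 30 mm or tipped (distance of oval_bowl from where it was at the start of the episode above 0.03 m or angle between oval_bowl's own z axis and vertical above 0.4 rad).
It fails at once if the garlic is moved more than 30 mm or tipped (distance of garlic from where it was at the start of the episode above 0.03 m or angle between garlic's own z axis and vertical above 0.4 rad).
It fails at once if the pepper mill is moved more than 30 mm or tipped (distance of pepper_mill from where it was at the start of the episode above 0.03 m or angle between pepper_mill's own z axis and vertical above 0.4 rad).
It fails at once if the salt shaker is moved more than 30 mm or tipped (distance of salt_shaker from where it was at the start of the episode above 0.03 m or angle between salt_shaker's own z axis and vertical above 0.4 rad).
It also fails if it takes over 72 s, if anything falls off the work surface, if the arm or the gripper's body presses on something with over 40 N, if the wrist force passes 120 N, or if a joint passes its speed limit or range.

## Working session

There is one attempt and no reset: what is moved stays moved. The work goes in short steps, each a Python script; the robot and the scene stay as the last script left them, time stands still between calls to the robot, and variables do not carry over. Pictures are saved under pics/ and viewed, at most 10 in all, crops included, and the job is handed in when it is done.

```bash
mkdir -p pics; ls; python3 - <<'E'
from rig import arm, telemetry, viewer, finish_job, spotter
import cv2,numpy as np
for c in ("side","top"):
    p,d=viewer.camera(c); cv2.imwrite(f"pics/{c}0.png",p[:,:,::-1])
    P=viewer.camera_params(c); print(c,np.round(P["position"],3),np.round(P["rotation"],2).tolist(),P["K"][0][0])
    for n in ("stand","flask","cork_ball","scoop","oval_bowl","garlic","pepper_mill","salt_shaker","flask_top","top_ledge","flask_mouth","catch_spot"):
        try:
            r=spotter.tip_of(c,n); print(n,[(round(x["score"],2),np.round(x["position"],3).tolist()) for x in r[:2]])
        except Exception as e: print(n,repr(e))
print(telemetry.sense()["time_s"])
E
```

```text
pics
rig.py
side [ 1.637 -0.473  0.777] [[0.27, 0.44, -0.86], [0.96, -0.12, 0.24], [-0.0, -0.89, -0.46]] 492.89501778600896
stand [(0.86, [0.585, -0.258, 0.0])]
flask ValueError('it knows: catch_spot, cork_ball, flask_mouth, flask_top, garlic, oval_bowl, pepper_mill, salt_shaker, scoop, stand, top_ledge')
cork_ball []
scoop [(0.75, [0.458, 0.118, 0.003])]
oval_bowl [(0.85, [0.539, -0.068, 0.004])]
garlic [(0.51, [0.433, -0.041, -0.005])]
pepper_mill [(0.71, [0.47, -0.48, 0.002]), (0.52, [0.592, -0.274, 0.081])]
salt_shaker [(0.81, [0.633, -0.454, 0.001]), (0.16, [0.592, -0.259, 0.317])]
flask_top [(0.69, [0.594, -0.262, 0.315])]
top_ledge [(0.72, [0.59, -0.25, 0.233])]
flask_mouth [(0.9, [0.592, -0.274, 0.082]), (0.45, [0.435, -0.036, -0.007])]
catch_spot []
top [ 0.288 -0.214  1.195] [[0.14, -0.97, 0.22], [-0.99, -0.13, 0.03], [0.0, -0.22, -0.98]] 436.76146263369964
stand [(0.8, [0.588, -0.261, -0.002])]
flask ValueError('it knows: catch_spot, cork_ball, flask_mouth, flask_top, garlic, oval_bowl, pepper_mill, salt_shaker, scoop, stand, top_ledge')
cork_ball []
scoop [(0.97, [0.46, 0.118, 0.001])]
oval_bowl [(0.72, [0.54, -0.067, 0.0]), (0.36, [0.591, -0.275, 0.086])]
garlic []
pepper_mill [(0.64, [0.473, -0.48, -0.0])]
salt_shaker [(0.66, [0.638, -0.455, 0.002])]
flask_top [(0.74, [0.591, -0.263, 0.315])]
top_ledge [(0.58, [0.588, -0.253, 0.23])]
flask_mouth [(0.86, [0.587, -0.278, 0.086])]
catch_spot []
1.2
```

View pics/side0.png

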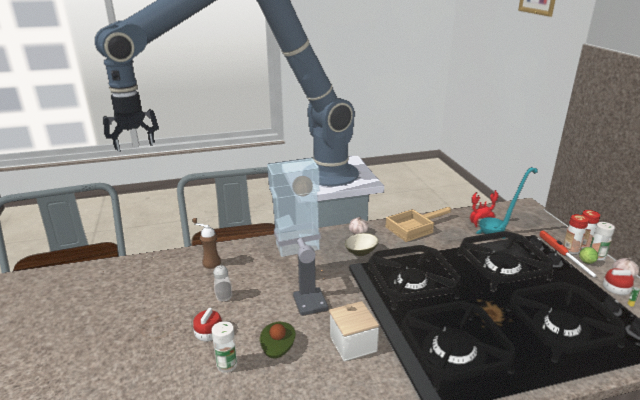

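View pics/top0.png

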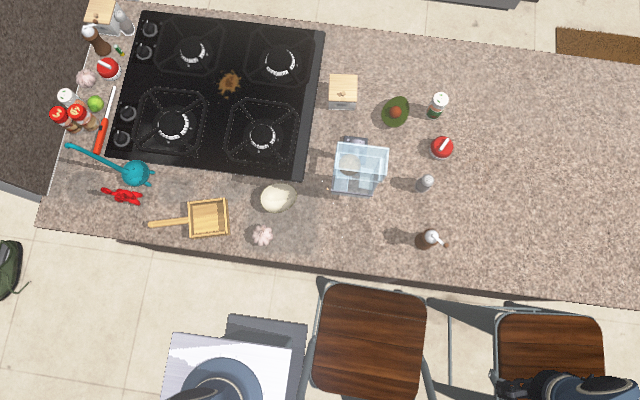

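The side picture shows the flask at (295,205) with the ball in it at (302,186), and the stand foot at (310,300). In the top picture the scoop's box is at (208,217), with its handle pointing to (155,223). The spotter's positions agree with both pictures. Next I measure the yaws.

```bash
cat > h.py <<'E'
from rig import arm, telemetry, viewer, finish_job, spotter
import cv2,numpy as np
def cloud(cam,name):
    p,d=viewer.camera(cam); r=spotter.regions_of(cam,name)
    if not r: return np.zeros((0,3)),p
    m=r[0]["region"]&(d>0); P=viewer.camera_params(cam)
    v,u=np.nonzero(m)
    n=cv2.undistortPoints(np.c_[u,v].astype(float)[:,None],np.array(P["K"]),np.array(P["dist"]))[:,0]
    z=d[v,u]; return (np.c_[n,np.ones(len(n))]*z[:,None])@np.array(P["rotation"]).T+P["position"],p
def T(yaw): c,s=np.cos(yaw),np.sin(yaw); return np.array([[c,-s,0],[s,c,0],[0,0,1.]])
E
python3 - <<'E'
from h import *
for c in ("side","top"):
    for n in ("stand","flask_top","scoop"):
        X,_=cloud(c,n); print(c,n,len(X),X.min(0).round(3) if len(X) else '',X.max(0).round(3) if len(X) else '')
        bands={"stand":[(.005,.025),(.05,.16)],"flask_top":[(.305,.325),(.2,.33)],"scoop":[(.025,.045)]}[n]
        for lo,hi in bands:
            Y=X[(X[:,2]>lo)&(X[:,2]<hi)][:,:2]
            if len(Y)<8: print(lo,len(Y));continue
            (cx,cy),(w,h),a=cv2.minAreaRect((Y*1000).astype(np.float32))
            print("  band",lo,hi,len(Y),"mean",Y.mean(0).round(3),"rect",round(cx),round(cy),round(w),round(h),round(a,1))
        if n=="scoop":
            Y=X[:,:2]; cc=np.array([.459,.118]); D=Y-cc; far=D[np.hypot(*D.T)>.085]; print("  handle",len(far),np.median(far,0).round(4),"yaw",np.arctan2(*(-np.median(far,0))[::-1]))
print(telemetry.sense()["time_s"])
E
```

```text
side stand 5664 [-1.799 -0.322 -0.899] [0.756 0.013 0.317]
  band 0.005 0.025 673 mean [ 0.722 -0.26 ] rect 716 -259 71 81 89.8
  band 0.05 0.16 1617 mean [ 0.644 -0.264] rect 351 -200 117 710 76.2
side flask_top 4164 [ 0.107 -0.322 -0.051] [ 0.658 -0.079  0.318]
  band 0.305 0.325 665 mean [ 0.598 -0.267] rect 591 -266 67 111 1.2
  band 0.2 0.33 2540 mean [ 0.612 -0.267] rect 590 -264 70 114 0.8
side scoop 1233 [-1.148  0.05  -0.9  ] [0.523 0.891 0.041]
  band 0.025 0.045 548 mean [0.457 0.14 ] rect 443 166 108 221 17.1
  handle 132 [-0.0273  0.1166] yaw -1.340777607575057
top stand 2786 [ 0.554 -0.325 -0.003] [ 0.758 -0.205  0.319]
  band 0.005 0.025 101 mean [ 0.744 -0.253] rect 743 -257 68 23 89.6
  band 0.05 0.16 369 mean [ 0.579 -0.257] rect 625 -258 141 105 1.0
top flask_top 2653 [ 0.554 -0.358 -0.006] [ 0.74  -0.202  0.32 ]
  band 0.305 0.325 1515 mean [ 0.587 -0.263] rect 588 -264 63 112 0.8
  band 0.2 0.33 2139 mean [ 0.578 -0.263] rect 588 -263 64 114 0.7
top scoop 1766 [ 0.398  0.052 -0.004] [0.518 0.268 0.042]
  band 0.025 0.045 691 mean [0.448 0.153] rect 445 167 102 211 14.9
  handle 173 [-0.033   0.1158] yaw -1.2935132686522008
1.8
```

```bash
cat >> h.py <<'E'
def down(yaw,k=1):
    c,s=np.cos(yaw)*k,np.sin(yaw)*k
    return np.array([[c,s,0],[s,-c,0],[0,0,-1.]])
PIV=np.array([.590,-.262,.124]); SY=0.015; SC=np.array([.4595,.118]); SCY=-1.31
E
python3 - <<'E'
from h import *
ik=arm.inverse_kinematics
g=SC-.108*np.array([np.cos(SCY),np.sin(SCY)])
print(g, telemetry.sense()["tcp_rot"])
f=lambda q: None if q is None else np.round(q,2)
for k in (1,-1):
    print(k,"grasp",f(ik([*g,.01],down(SCY,k))),"pre",f(ik([.387,-.262,.15],down(SY,k))),f(ik([.387,-.262,.03],down(SY,k))),"place",f(ik([.482,-.262,.01],down(SY,k))))
# rocking: tool y along stand x => tool x along -+ stand y
for k in (1,-1):
  for t in (-.42,0,.42):
    Rx=cv2.Rodrigues(np.array([t,0,0.]))[0]  # + tilt must lean to +y: Rx(-t)
    R=T(SY)@Rx.T@T(SY).T; 
    print(k,t,f(ik(PIV+R@np.array([0,0,.150]),R@down(SY+np.pi/2,k))))
E
```

```text
[0.4316522  0.22234797] [[ 9.63304169e-01  2.68412134e-01  6.23424534e-05]
 [ 2.68412138e-01 -9.63304167e-01 -7.21291180e-05]
 [ 4.06944147e-05  8.62157513e-05 -9.99999995e-01]]
1 grasp [ 0.3   0.87 -1.19  2.11  1.05  0.96  1.91] pre [ 0.7   0.24 -0.23  2.09  0.07  0.82 -1.13] [ 0.64  0.44 -0.16  2.18  0.14  0.53 -1.18] place [ 0.55  0.56 -0.17  2.    0.16  0.59 -1.28]
-1 grasp [-0.04  0.59 -0.66  2.12  0.61  0.63 -0.87] pre [ 1.15  0.32 -0.77  2.07  0.29  0.86  1.8 ] [ 1.04  0.52 -0.66  2.16  0.55  0.63  1.57] place [ 0.89  0.65 -0.62  1.98  0.58  0.69  1.49]
1 -0.42 [ 0.92  0.64 -0.55  1.32 -0.06  1.44  0.45]
1 0 [ 0.72  0.44 -0.53  1.53  0.23  1.23  0.18]
1 0.42 [ 0.55  0.41 -0.65  1.71  0.71  1.23 -0.34]
-1 -0.42 [ 0.49  0.58  0.17  1.35 -0.42  1.49 -2.39]
-1 0 [-0.36  0.59  1.11  1.6  -0.55  1.3  -2.29]
-1 0.42 [ 0.86  0.6  -1.18  1.69  0.96  1.45  2.62]
```

```bash
python3 - <<'E'
from h import *
g=SC-.108*np.array([np.cos(SCY),np.sin(SCY)])
R0=np.array(telemetry.sense()["tcp_rot"])
arm.command_gripper(.05)
arm.move_l([.22,-.55,.42],feed=.3)
arm.movep([.43,.0,.42],down(-.65,-1))
arm.movep([*g,.15],down(SCY,-1))
s=telemetry.sense(); print(s["time_s"],np.round(s["joint_pos"],2),np.round(s["position"],3))
p,d=viewer.camera("wrist"); cv2.imwrite("pics/w1.png",p[:,:,::-1])
P=viewer.camera_params("wrist"); M=np.array(P["tool_from_camera"])
r=spotter.regions_of("wrist","scoop"); print([x["score"] for x in r])
m=r[0]["region"]&(d>0); v,u=np.nonzero(m)
n=cv2.undistortPoints(np.c_[u,v].astype(float)[:,None],np.array(P["K"]),np.array(P["dist"]))[:,0]
X=np.c_[n,np.ones(len(n))]*d[v,u][:,None]
X=(X@M[:3,:3].T+M[:3,3])@np.array(s["tcp_rot"]).T+s["position"]
L=(X-[*SC,0])@T(SCY)   # scoop frame guess
H=L[(L[:,0]<-.07)&(L[:,2]>.02)&(L[:,2]<.045)]
print(len(X),L.min(0).round(3),L.max(0).round(3),"handle",len(H))
for a in np.arange(-.17,-.05,.02):
    h=H[(H[:,0]>a)&(H[:,0]<a+.02)]
    if len(h): print(round(a,2),len(h),h[:,1].min().round(4),h[:,1].max().round(4),np.median(h[:,2]).round(3))
print([ (x["score"],np.round(x["position"],3)) for x in spotter.tip_of("wrist","scoop")])
E
```

```text
6.675 [ 0.26  0.45 -1.03  2.02  0.48  0.94 -0.76] [0.433 0.222 0.15 ]
[0.77]
16371 [-0.163 -0.057 -0.001] [0.088 0.057 0.161] handle 2674
-0.17 389 -0.0079 0.009 0.034
-0.15 639 -0.0088 0.0092 0.035
-0.13 588 -0.0085 0.0092 0.034
-0.11 551 -0.0088 0.0087 0.034
-0.09 507 -0.0088 0.0089 0.035
[(0.61, array([0.461, 0.115, 0.   ]))]
```

View pics/w1.png

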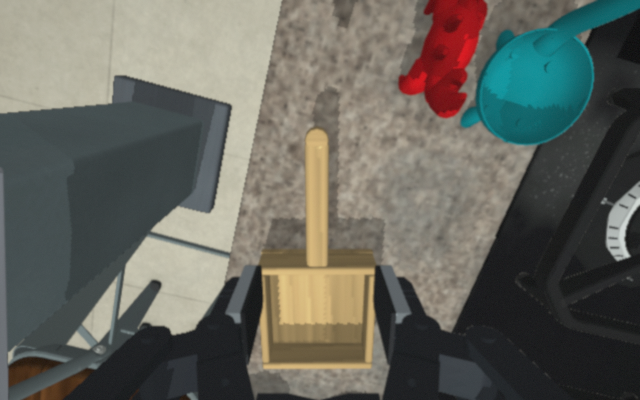

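Handle at (317,200) and box at (318,310): this matches the estimated pose within 1 mm. Next: grasp and place.

```bash
python3 - <<'E'
from h import *
g=SC-.108*np.array([np.cos(SCY),np.sin(SCY)])
arm.move_l([*g,.010],down(SCY,-1),feed=.12)
arm.command_gripper(0,60)
s=telemetry.sense(); print(s["time_s"],s["finger_gap"],s["position"])
arm.move_l([*g,.16],feed=.15)
s=telemetry.sense(); print(s["finger_gap"],s["wrist_force"])
x=T(SY)[:2,0]
pre=PIV[:2]-.205*x
arm.movep([*pre,.16],down(SY,-1))
arm.move_l([*pre,.030],feed=.15)
q=telemetry.sense(); print(q["time_s"],q["position"],np.round(q["joint_pos"],2))
p,d=viewer.camera("side"); cv2.imwrite("pics/s2.png",p[100:350,150:520,::-1])
print([ (x["score"],np.round(x["position"],3)) for x in spotter.tip_of("side","scoop")])
E
```

```text
8.5333 0.016750447795541443 [0.43196847 0.22244937 0.01045212]
0.016686431997155745 [-0.6594037   0.12666387 -2.42331508]
12.7167 [ 0.385513   -0.26587246  0.0304884 ] [ 1.25  0.63 -0.94  2.15  0.77  0.75  1.38]
[(0.95, array([ 0.488, -0.264,  0.011]))]
```

View pics/s2.png

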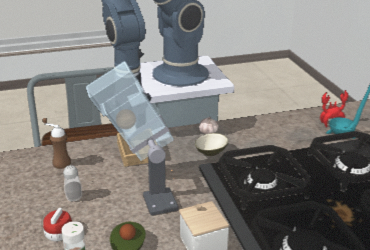

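The crop shows the flask leaning right at about (125,110), so something brushed it on the way in. The ball is still inside at (125,118) and the scoop is in front of the flask. I'll check the ball's height and the contact force, then slide the scoop in low before anything else.

```bash
cat >> h.py <<'E'
def onplane(cam,uv,x0):
    P=viewer.camera_params(cam); n=cv2.undistortPoints(np.array([[uv]],float),np.array(P["K"]),np.array(P["dist"]))[0,0]
    r=np.array(P["rotation"])@[*n,1]; o=np.array(P["position"]); return o+r*(x0-o[0])/r[0]
E
python3 - <<'E'
from h import *
print("ball",onplane("side",(275,218),.59).round(3),"force",np.round(telemetry.sense()["wrist_force"],1))
def look():
    for n in("flask_top","flask_mouth","top_ledge","cork_ball"):
        print(n,[(round(x["score"],2),np.round(x["position"],3)) for x in spotter.tip_of("side",n)[:1]])
look()
x=T(SY)[:2,0]
pre=PIV[:2]-.205*x; pl=PIV[:2]-.108*x
arm.move_l([*pre,.017],feed=.1)
s=arm.move_l([*pl,.017],feed=.08,until_force=8); print("hit",s)
arm.move_l([*pl,.0105],feed=.03,until_force=5)
s=telemetry.sense(); print(s["time_s"],s["position"],np.round(s["wrist_force"],1))
p,d=viewer.camera("side"); cv2.imwrite("pics/s3.png",cv2.resize(p[130:330,200:400,::-1],(600,600)))
look(); print([ (x["score"],np.round(x["position"],3)) for x in spotter.tip_of("side","scoop")])
viewer.camera("top");print([ (x["score"],np.round(x["position"],3)) for x in spotter.tip_of("top","scoop")])
E
```

```text
ball [ 0.59  -0.312  0.178] force [-0.5  0.7 -0.9]
flask_top [(0.59, array([ 0.593, -0.347,  0.29 ]))]
flask_mouth [(0.86, array([ 0.592, -0.255,  0.08 ]))]
top_ledge []
cork_ball []
hit False
14.9417 [ 0.4814005  -0.26385945  0.01083892] [-1.3 -0.   4.2]
flask_top [(0.63, array([ 0.591, -0.348,  0.293]))]
flask_mouth [(0.77, array([ 0.591, -0.256,  0.082]))]
top_ledge [(0.65, array([ 0.59 , -0.305,  0.223]))]
cork_ball []
[(0.9, array([ 0.586, -0.261,  0.001]))]
[]
```

View pics/s3.png

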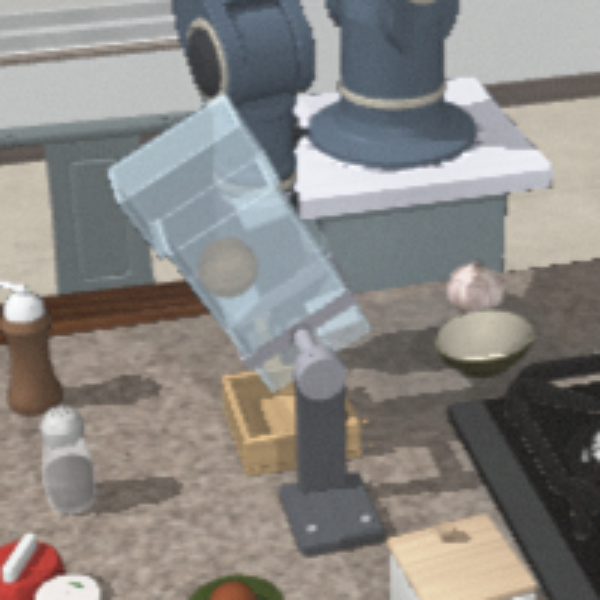

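The scoop is under the mouth at (0.586, -0.261). The flask is tilted about -0.46 and the ball already rests on the middle (right) ledge. What's left is left, right, then straight. I'll release the scoop, retreat, and grip the flask across its 62 mm thickness.

```bash
cat >> h.py <<'E'
def rock(t,r=.140):
    R=T(SY)@cv2.Rodrigues(np.array([-t,0,0.]))[0]@T(SY).T
    return PIV+R@np.array([0,0,r]), R@down(SY+np.pi/2,1)
E
python3 - <<'E'
from h import *
arm.command_gripper(.05)
p=np.array(telemetry.sense()["position"])
arm.move_l([p[0],p[1],.065],feed=.1)
arm.move_l([.395,p[1],.08],feed=.15)
arm.move_l([.40,p[1],.43],feed=.25)
arm.command_gripper(.085)
t=-.46
arm.movep(*rock(t,.30))
arm.move_l(*rock(t,.24),feed=.1)
s=telemetry.sense(); print(s["time_s"],np.round(s["joint_pos"],2),s["position"],rock(t,.24)[0])
p,d=viewer.camera("side"); cv2.imwrite("pics/s4.png",cv2.resize(p[100:330,180:410,::-1],(600,600)))
for n in("scoop","flask_top","flask_mouth"):print(n,[ (x["score"],np.round(x["position"],3)) for x in spotter.tip_of("side",n)])
E
```

```text
21.3083 [ 1.03  0.72 -0.77  1.09  0.05  1.67  0.37] [ 0.59160058 -0.36902227  0.34001315] [ 0.59159815 -0.36853556  0.3390526 ]
scoop [(0.72, array([ 0.586, -0.259,  0.002])), (0.34, array([ 0.592, -0.348,  0.292]))]
flask_top []
flask_mouth [(0.58, array([ 0.592, -0.254,  0.079]))]
```

View pics/s4.png

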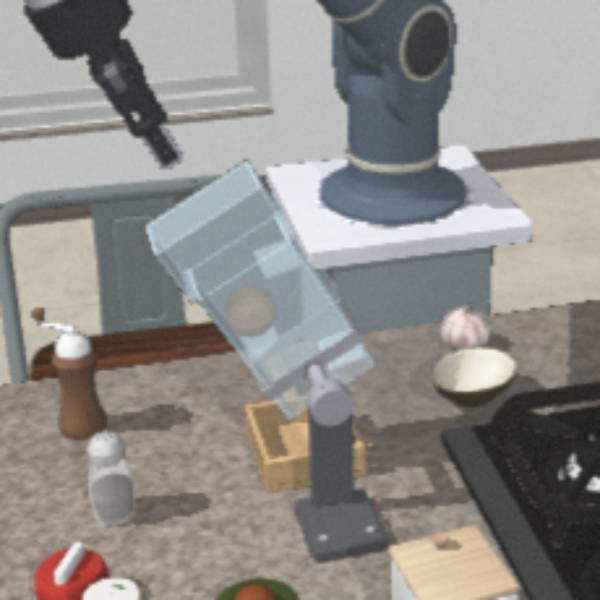

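The gripper tip at (170,160) lines up with the flask axis (top centre about (205,195)). Now I lower, grip and tilt left.

```bash
python3 - <<'E'
from h import *
t=-.46
hit=arm.move_l(*rock(t),feed=.08,until_force=6); print("hit",hit)
if not hit:
    arm.command_gripper(.04,30)
    s=telemetry.sense(); print(s["finger_gap"],s["gripper_force"],np.round(s["wrist_force"],1))
    for a in (-.3,-.1,.1,.25,.42): arm.move_l(*rock(a),feed=.08)
    arm.sleep(1.0)
    s=telemetry.sense(); print(s["time_s"],s["finger_gap"],np.round(s["wrist_force"],1))
    p,d=viewer.camera("side"); cv2.imwrite("pics/s5.png",cv2.resize(p[100:330,180:410,::-1],(600,600)))
    for n in("scoop","flask_mouth","cork_ball"):print(n,[ (x["score"],np.round(x["position"],3)) for x in spotter.tip_of("side",n)])
E
```

```text
hit False
0.06183210267504047 38.489952090749284 [-6.1 -0.7  4.5]
26.5417 0.06158530380035917 [-9.2  7.1  6.9]
scoop [(0.64, array([ 0.589, -0.261,  0.004]))]
flask_mouth [(0.7, array([ 0.591, -0.289,  0.095]))]
cork_ball [(0.28, array([ 0.59 , -0.182,  0.299]))]
```

View pics/s5.png

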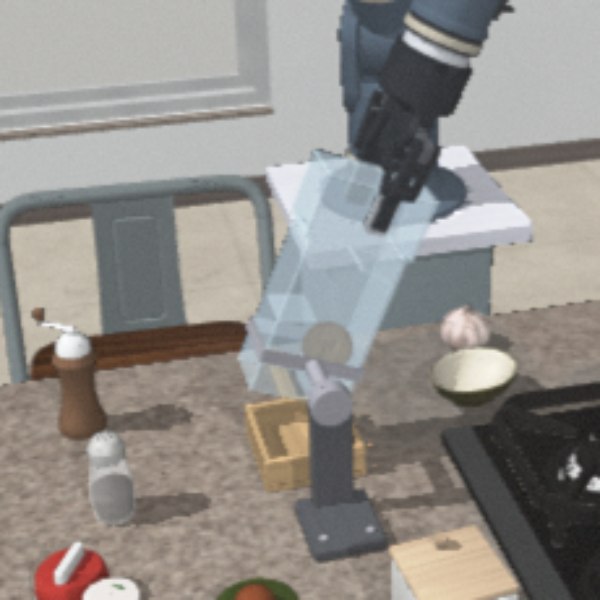

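The flask leans left and the ball is now on the bottom (left) ledge at (327,343). The scoop is below at (305,440). Now I tilt right, return to straight and release.

```bash
python3 - <<'E'
from h import *
for a in (.25,.1,-.1,-.25,-.42): arm.move_l(*rock(a),feed=.08)
arm.sleep(1.2)
p,d=viewer.camera("side"); print([ (x["score"],np.round(x["position"],3)) for x in spotter.tip_of("side","cork_ball")])
cv2.imwrite("pics/s6.png",cv2.resize(p[100:330,180:410,::-1],(600,600)))
s=telemetry.sense(); print(s["time_s"],s["finger_gap"],np.round(s["wrist_force"],1))
E
```

```text
[(0.5, array([ 0.591, -0.245,  0.036]))]
30.2583 0.0615946593265555 [-6.2 -1.5 -9.1]
```

View pics/s6.png

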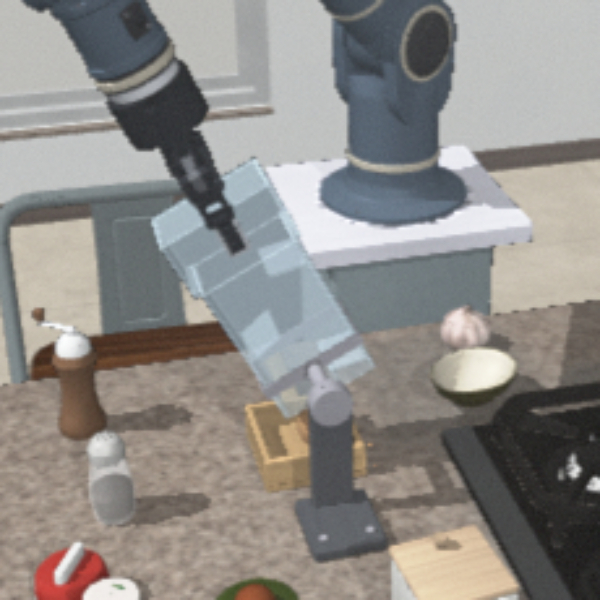

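The flask is empty and the ball lies in the scoop at about (312,425). Now I straighten the flask, release and back off.

```bash
python3 - <<'E'
from h import *
for a in (-.25,-.1,0): arm.move_l(*rock(a),feed=.08)
arm.sleep(.2)
arm.command_gripper(.085)
arm.move_l(*rock(0,.28),feed=.1)
arm.sleep(.5)
p,d=viewer.camera("side")
for n in("scoop","flask_top","flask_mouth","cork_ball"):print(n,[ (x["score"],np.round(x["position"],3)) for x in spotter.tip_of("side",n)])
cv2.imwrite("pics/s7.png",cv2.resize(p[100:330,180:410,::-1],(600,600)))
s=telemetry.sense(); print(s["time_s"],s["finger_gap"],np.round(s["wrist_force"],1))
E
```

```text
scoop [(0.57, array([ 0.587, -0.259,  0.004]))]
flask_top [(0.75, array([ 0.592, -0.26 ,  0.314])), (0.33, array([ 0.59 , -0.243,  0.038]))]
flask_mouth [(0.62, array([ 0.59 , -0.278,  0.081]))]
cork_ball [(0.6, array([ 0.592, -0.243,  0.034]))]
34.3083 0.08471837450425981 [-0.1  0.6 -0.5]
```

View pics/s7.png

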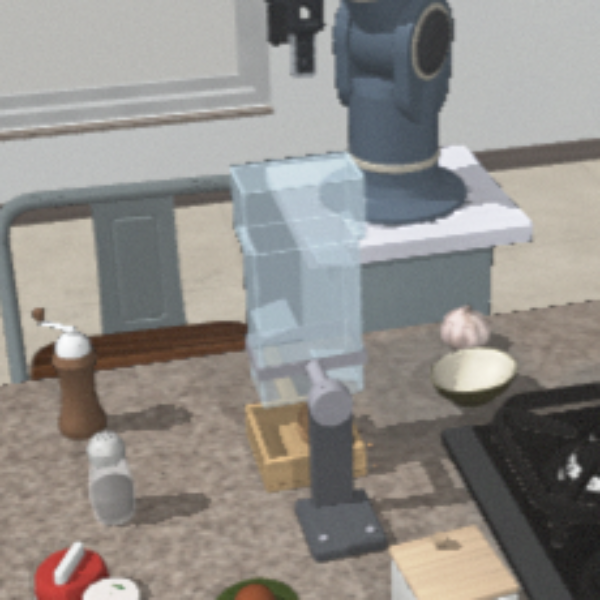

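The flask hangs straight, the ball is in the scoop at (315,425), the gripper is clear at (300,60), and the other things stand where they were.

```bash
python3 -c "
from rig import finish_job
print(finish_job())"
```

```text
the job is handed in; nothing more can be done
None
```

The job is handed in at about 34 s: the ball lies in the scoop under the straight-hanging flask and the bowl, garlic, pepper mill and salt shaker stand as before; the flask was knocked to the right by accident while I carried the scoop in, dropping the ball one ledge early, so I used that as the first tilt.

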